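# Run the seal groove, then hold the vent pin half open

### The arm

A 6-joint arm with a two-finger parallel gripper is mounted at the origin on a cart in front of the work surface, level with it; the furniture and walls round the work are solid. World frame = base frame: x ahead of the robot, y to its left, z up, the work surface at z = 0. Lengths are in m, angles in rad, forces in N, time in s.
With the tool pointing down it reaches from about 0.225 to 0.875 m from the base axis. Payload 3.4 kg.
Tool frame: the origin (TCP) lies on the centre line of the jaws, within the pads' length; the fingertips stand 19 mm ahead of it and the grasp point (between the pads) is the TCP; z points along the fingers, y is the direction in which the jaws open and shut (so a half turn about z gives the same grasp; the last joint's range is limited). The gripper opens to 85 mm and grips with 20 to 120 N. Pads are 22 mm wide; open, the fingers measure 114 mm over their backs; the gripper's body (76 mm by 85 mm) begins 54 mm behind the grasp point. The pads swing forward as they close: fully open they stand 13 mm farther back than shut.
Start: joints at [1.029, 0.276, 1.505, -0, 1.361, -0.121], TCP at [0.235, 0.525, 0.224] pointing down, gripper open.
Joint ranges: [-2.89, 2.89], [-0.75, 2.08], [0.22, 2.7], [-1.18, 4.32], [0.11, 2.71], [-2.7, 2.7]. Speed limits (rad/s): [2.57, 2.57, 3.14, 3.14, 3.14, 3.14].

### API

Orientations are given as a unit quaternion [w, x, y, z].
In Python, from rig import monitor, eyes, manip, models gives the robot as it stands.
- The arm moves only by the tool send_rows, never from a script. Its argument "deltas" is a list of rows, each an object with "dp": the shift along the world's x, y, z each as a share of 0.12 m, from -1 to 1, a list of three; "rotation": the turn, a rotation vector about the world's x, y, z each as a share of 0.5 rad, from -1 to 1, a list of three. In form: [{"dp": [dx, dy, dz], "rotation": [rx, ry, rz]}, ...]. A call has 1 to 12 rows; each row is the pose to reach, as a shift and turn from the pose commanded when the call began; what a row does not reach only later rows make up. A row lasts 1/12 s, in which the tool goes at most 41.7 mm and 7.16 degrees, less where a joint would pass 70% of its speed; a pose out of reach is approached as far as the arm can. A call with a number of a shift or a turn outside -1 to 1 is refused whole. A call with a gripper value outside its range is refused whole. "fingers" is the closure, from -1 (fully open) to 1 (shut), set as the call begins (left out, the last holds). The fingers move at their own pace and stop on an object; "grip_force" is the grip in N (left out, the last holds). Time passes only in rows, so rows that repeat a pose let the fingers close. It gives the time, the measured TCP pose, the force and the opening at its end, in the units of the state.
- monitor.get_state(): the state, without advancing time (a new reading comes with each control period).
- eyes.get_image(name): name is "side" or "top"; returns a dict with "color" (420x560x3 uint8, red, green, blue), "depth" (420x560 float32, m along the optical axis (not along the pixel's ray), 0 where there is no reading), "mtx" (3x3 intrinsics, pixels), "rvec" (rotation vector, rad) and "tvec" (3), from world to camera coordinates, as OpenCV has them. Camera axes: x right, y down, z forward; pixel columns grow to the right and rows downward; lengths in m; the calibration is good to about 2 mm. A picture is of the moment at which its call begins.
- manip.sign_off(): hands the job in, once; it reports no verdict.
Trained networks look in a picture, given as the dict that the camera call returned (one of the last four; its "shot" number tells which), for a name from the list of things; names that differ only in an ending like _2 or _b are one class to them, and where a whole thing is asked for, a point or a joint stands for the part that bears it (a point fixed in the world has none). Each returns a list of dicts, best first, with "score" (0 to 1); they miss things now and then, are a little off and sometimes report something else, mostly with a low value. They report only what shows in the picture. A call takes as long as a camera call.
- models.find_in(name, picture): "box" ([left, top, right, bottom] in pixels, round what is visible of it).
The state is a dict: "clock": time; "qpos": joint angles; "qd": joint speeds; "effort": joint torques, N m; "position": TCP position; "ee_rot": TCP orientation; "contact_force": force on the tool from outside, world axes, zero at the start; "moment": the same for the moment, N m; "width": finger opening in m.
Only numpy, scipy, OpenCV 4.12 (cv2) and the standard library are available. Lean on these libraries where they do the work, as an engineer would, in place of code of your own. Each camera call takes 0.05 s, during which the arm holds its last target.

### The job

Take the steel stylus out of its wooden stand and, with its tip kept down in the groove of the metal flask, run it slowly (under 5 cm/s) along the whole L-shaped groove, from the closed end of the long leg, round the corner, to the brass vent pin at the end of the short leg. With the same tip press the spring-loaded pin half-way down (6 mm of its 12 mm travel), never to the bottom, and keep it there: the program finishes while the robot still holds the stylus and the pin pressed. Leave everything else where it is.

Things in the scene. Friction and masses are not known exactly. Their poses are not given: they have to be found in the camera images.
- stylus: Steel hand stylus, 100 mm long, 70 g, loose, standing upright in the stand. Origin at the tip, z up along the handle. Shaft 7 mm thick from z=0 to 45 mm, its last 10 mm tapering to a blunt 3.6 mm tip; round collar 26 mm across from z=45 to 50; square handle 16 x 16 mm (flats across x and y) from z=50 to 100. Held just above the collar, the fingertips also bear on the collar when pressing down
- tip (a point): The blunt tip of the stylus (its origin)
- stand: Wooden block 50 x 50 x 60 mm high, fixed, origin at the centre of its underside; a 10 mm hole, 50 mm deep, in the middle of its top takes the stylus shaft, whose collar rests on the top (so the stylus tip starts 15 mm above the desk and must rise 45 mm to be out)
- flask: Low aluminium flask 110 (x) x 180 (y) x 38 mm high, fixed to the desk, origin at the centre of its underside, z up. In its flat top an L-shaped groove, 12 mm wide and 10 mm deep (floor at z=28, top at z=38 mm, floor dark). Its centre line in the flask's frame, mm: closed end of the long leg (30, 70), corner (30, -55), vent pin (-35, -55); each leg's walls end 6 mm past these points. A 42 mm round plug on top is only a cover
- groove_start (a point): Point on the groove floor's centre line in the long leg, 8 mm from the closed end wall
- groove_corner (a point): Point on the groove floor's centre line at the corner
- pin_top (a point): Centre of the flat top of the brass vent pin, 10 mm across, at the end of the short leg; unpressed it stands 1 mm below the groove floor (27 mm above the flask's underside); it goes straight down when pressed
- vent_pin (a joint): Travel of the vent pin in m: 0 out, 0.012 bottomed; a spring pushes it back, about 3 N at the start, 8 N at 6 mm and 13 N at the bottom
- steel_bowl: Small steel bowl 95 mm across, 47 mm high, loose bystander; it stands where the stand might else be
- tweezers: Steel tweezers 136 mm long lying flat, loose bystander
- marker: Marker 121 mm long lying flat near the front edge, loose bystander
- handpiece: Micromotor handpiece 163 mm long lying at the back, loose bystander

How it is judged:
On the way, in this order (a step that is already met when the one before it is completed fails the run):
1. the stylus is out of the stand, in the fingers (height (world z) of tip above 0.065 m and contact force between the fingers and stylus above 1 N), for 0.1 s.
2. the tip is down in the groove at the closed end of the long leg (x of tip in the frame of flask between 0.022 and 0.038 m and y of tip in the frame of flask between 0.052 and 0.078 m and z of tip in the frame of flask between 0.018 and 0.036 m), for 0.04 s.
3. the tip has run along the long leg, first third (x of tip in the frame of flask between 0.022 and 0.038 m and y of tip in the frame of flask between 0.027 and 0.043 m and z of tip in the frame of flask between 0.018 and 0.036 m), for 0.04 s.
4. the tip has run along the long leg, middle (x of tip in the frame of flask between 0.022 and 0.038 m and y of tip in the frame of flask between -0.003 and 0.013 m and z of tip in the frame of flask between 0.018 and 0.036 m), for 0.04 s.
5. the tip has run along the long leg, last third (x of tip in the frame of flask between 0.022 and 0.038 m and y of tip in the frame of flask between -0.033 and -0.017 m and z of tip in the frame of flask between 0.018 and 0.036 m), for 0.04 s.
6. the tip is at the corner (x of tip in the frame of flask between 0.022 and 0.038 m and y of tip in the frame of flask between -0.063 and -0.045 m and z of tip in the frame of flask between 0.018 and 0.036 m), for 0.04 s.
7. the tip has run along half of the short leg (x of tip in the frame of flask between -0.01 and 0.006 m and y of tip in the frame of flask between -0.063 and -0.047 m and z of tip in the frame of flask between 0.018 and 0.036 m), for 0.04 s.
8. the tip is over the vent pin (x of tip in the frame of flask between -0.043 and -0.027 m and y of tip in the frame of flask between -0.063 and -0.047 m and z of tip in the frame of flask between 0.018 and 0.036 m), for 0.04 s.
At the end, for the whole second after the job is handed in: The vent pin stays pressed 4 to 8 mm (of 12) and still, by the tip of the stylus (within 7 mm of its centre, at least 3 N), which the fingers hold roughly upright (within 14 degrees); the robot itself does not touch the flask (value of joint vent_pin between 0.004 and 0.008 m and velocity of joint vent_pin between -0.005 and 0.005 m/s and horizontal distance between tip and pin_top below 0.007 m and contact force between stylus and flask above 3 N and contact force between the fingers and stylus above 1 N and angle between stylus's own z axis and vertical below 0.25 rad and contact force between each of the arm, the fingers and flask below 0.5 N); the arm keeps its last pose, push and grip.
It fails at once if the vent pin was pushed to the bottom (past 11 mm) (value of joint vent_pin above 0.011 m).
It fails at once if the stylus moved too fast in the groove (over 12 cm/s) (x of tip in the frame of flask between -0.043 and 0.038 m and y of tip in the frame of flask between -0.063 and 0.078 m and z of tip in the frame of flask between 0.018 and 0.036 m and linear speed of stylus above 0.12 m/s).
It fails at once if a bystander was moved more than 2 cm (distance of any of steel_bowl, tweezers, marker, handpiece from where it was at the start of the episode above 0.02 m).
It also fails if it takes over 58 s, if anything falls off the work surface, if the arm or the gripper's body presses on something with over 40 N, if the wrist force passes 120 N, or if a joint passes its speed limit or range.

## Working session

There is one attempt and no reset: what is moved stays moved. The work goes in short steps, Python scripts to look and compute and a tool call to move; the robot and the scene stay as the last step left them, time stands still between calls to the robot, and variables do not carry over. Pictures are saved under pics/ and viewed, and the job is handed in when it is done.

Besides the shell and the picture viewer there is one more tool, called after "Request:" in YAML: its name, and indented under it one key for each argument. send_rows: Moves the arm, as the interface text tells. Its arguments: {"type":"object","properties":{"deltas":{"type":"array","items":{"type":"object","properties":{"dp":{"type":"array","items":{"type":"number"}},"rotation":{"type":"array","items":{"type":"number"}}}}},"fingers":{"type":"number"},"grip_force":{"type":"number"}},"required":["deltas"]}

```bash
mkdir -p pics; ls; cat > h.py <<'E'
from rig import monitor, eyes, manip, models
import numpy as np, cv2
def cam(n,save=None):
    p=eyes.get_image(n)
    if save: cv2.imwrite('pics/'+save,p['color'][:,:,::-1])
    return p
def cloud(p):
    d=p['depth'];K=p['mtx'];R=cv2.Rodrigues(np.array(p['rvec'],float))[0];t=np.array(p['tvec'],float).reshape(3)
    v,u=np.mgrid[:d.shape[0],:d.shape[1]]
    c=np.stack([(u-K[0,2])/K[0,0]*d,(v-K[1,2])/K[1,1]*d,d],-1)
    w=(c-t)@R
    w[d<=0]=np.nan
    return w
def proj(p,X):
    return cv2.projectPoints(np.array(X,float).reshape(-1,3),np.array(p['rvec'],float),np.array(p['tvec'],float),np.array(p['mtx'],float),None)[0].reshape(-1,2)
E
python3 - <<'E'
from h import *
print(monitor.get_state())
for n in('top','side'):
    p=cam(n,n+'0.png');w=cloud(p);np.savez(n+'0.npz',w=w,**{k:p[k] for k in('color','depth','mtx','rvec','tvec')})
    R=cv2.Rodrigues(np.array(p['rvec'],float))[0];print(n,-R.T@np.array(p['tvec']).reshape(3),R[2],p['mtx'][0,0])
    for o in('stylus','stand','flask','vent_pin','steel_bowl'):
        for r in models.find_in(o,p)[:2]: print(o,r)
E
```

```text
pics
{'clock': 0.0, 'qpos': array([ 1.02900216e+00,  2.76587504e-01,  1.50614682e+00,  5.54847213e-08,
        1.36068914e+00, -1.20997956e-01]), 'qd': array([-0.0004045 ,  0.00151695,  0.00192012, -0.0001596 , -0.00050307,
        0.00067658]), 'effort': array([-1.21769190e-04, -4.16775477e+01, -2.45802283e+01, -5.84126974e-04,
        1.11642419e-02, -1.35252799e-05]), 'position': array([0.23460019, 0.52436595, 0.22273854]), 'ee_rot': array([-2.97866363e-04,  2.08849162e-01,  9.77947437e-01, -8.65592136e-04]), 'contact_force': array([ 0.48420898, -0.52997936,  0.8899894 ]), 'moment': array([ 0.03359386,  0.02152242, -0.0354112 ]), 'width': 0.08570135227111667}
top [ 0.38382241 -0.00401955  1.14140934] [ 0.14048026  0.00574239 -0.99006683] 544.3680808588734
stylus {'box': [166.6, 275.2, 185.2, 289.9], 'score': 0.59}
stand {'box': [163.4, 272.9, 197.4, 299.1], 'score': 0.57}
stand {'box': [326.1, 311.1, 382.1, 323.9], 'score': 0.55}
flask {'box': [267.2, 180.4, 363.9, 252.6], 'score': 0.75}
vent_pin {'box': [381.7, 242.9, 429.3, 290.3], 'score': 0.72}
steel_bowl {'box': [382.3, 243.6, 429.2, 290.0], 'score': 0.92}
steel_bowl {'box': [269.0, 181.7, 360.5, 253.5], 'score': 0.59}
side [0.51142566 0.72292017 0.5414594 ] [-7.06467963e-04 -8.33041872e-01 -5.53209491e-01] 409.80780280604324
stylus {'box': [338.6, 255.4, 357.0, 286.2], 'score': 0.8}
stand {'box': [327.9, 270.5, 364.4, 320.9], 'score': 0.92}
flask {'box': [247.9, 184.2, 305.7, 248.5], 'score': 0.7}
steel_bowl {'box': [292.4, 164.7, 328.7, 186.8], 'score': 0.56}
```

View pics/top0.png

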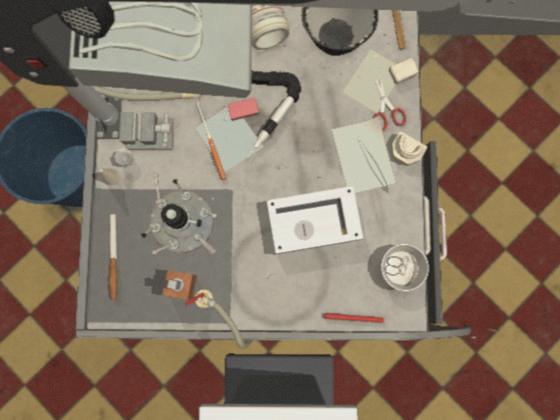

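View pics/side0.png

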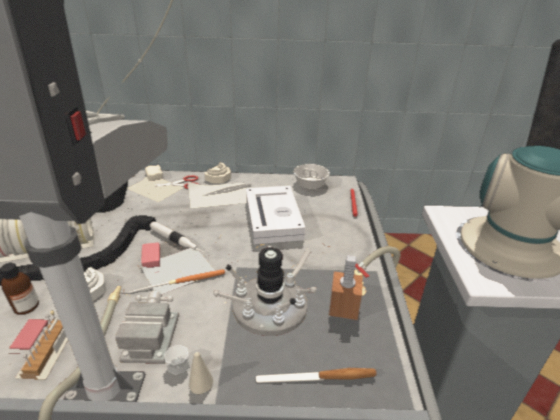

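```bash
python3 - <<'E'
import numpy as np,cv2
a=cv2.imread('pics/top0.png');b=cv2.imread('pics/side0.png')
c=np.hstack([cv2.resize(a[170:265,255:375],(480,380),interpolation=2),cv2.resize(a[170:320,140:260],(304,380),interpolation=2)])
cv2.imwrite('pics/z1.png',c)
cv2.imwrite('pics/z2.png',np.hstack([cv2.resize(b[175:255,235:315],(400,400),interpolation=2),cv2.resize(b[235:335,315:415],(400,400),interpolation=2)]))
d=np.load('top0.npz');w=d['w']
def st(m,n): 
    q=w[m];print(n,len(q),np.nanmedian(q,0),np.nanmin(q,0),np.nanmax(q,0))
# flask top z~38
box=np.zeros(w.shape[:2],bool);box[170:265,255:375]=1
z=w[...,2]
np.set_printoptions(precision=4,suppress=True)
print(np.histogram(z[box],bins=np.arange(-.01,.06,.004)))
m=box&(z>.030)&(z<.046)
pts=w[m][:,:2].astype(np.float32);print('flask rect',cv2.minAreaRect(pts),'ztop',np.median(z[m]))
box[:]=0;box[262:310,140:205]=1
for lo,hi in((.05,.07),(.09,.13)):
    m=box&(z>lo)&(z<hi)
    if m.sum(): print(lo,m.sum(),cv2.minAreaRect(w[m][:,:2].astype(np.float32)),np.median(z[m]))
d2=np.load('side0.npz');w2=d2['w'];z2=w2[...,2]
box=np.zeros(w2.shape[:2],bool);box[240:325,320:375]=1
for lo,hi in((.055,.064),(.064,.075),(.075,.105),(.105,.13)):
    m=box&(z2>lo)&(z2<hi)
    if m.sum(): print('side',lo,m.sum(),cv2.minAreaRect(w2[m][:,:2].astype(np.float32)),np.median(z2[m]))
box[:]=0;box[170:260,235:315]=1
m=box&(z2>.033)&(z2<.045)
print('side flask',cv2.minAreaRect(w2[m][:,:2].astype(np.float32)),np.median(z2[m]))
E
```

```text
(array([  87, 2213, 3806,  467,   12,    5,   14,   38,  149,  340,  441,
       2586, 1170,   22,    0,    0,    0]), array([-0.01 , -0.006, -0.002,  0.002,  0.006,  0.01 ,  0.014,  0.018,
        0.022,  0.026,  0.03 ,  0.034,  0.038,  0.042,  0.046,  0.05 ,
        0.054,  0.058]))
flask rect ((0.5280836224555969, -0.07286122441291809), (0.11093690991401672, 0.18030443787574768), 10.022863388061523) ztop 0.0367754563291547
0.05 664 ((0.38523930311203003, 0.18535858392715454), (0.08174962550401688, 0.061344847083091736), 79.11554718017578) 0.059483690917664735
0.09 94 ((0.3936137557029724, 0.19964995980262756), (0.016287848353385925, 0.0164328683167696), 79.3177719116211) 0.11287678407769769
side 0.055 589 ((0.3856410086154938, 0.18944485485553741), (0.08008984476327896, 0.06075748801231384), 80.31532287597656) 0.0595734909816978
side 0.064 80 ((0.39391106367111206, 0.2046729475259781), (0.01884170062839985, 0.023519236594438553), 78.84732055664062) 0.06592807923398973
side 0.075 143 ((0.3972129821777344, 0.20545770227909088), (0.011369675397872925, 0.02163293957710266), 41.17314147949219) 0.0901316642947448
side 0.105 101 ((0.3934169411659241, 0.2024092674255371), (0.01681293174624443, 0.01585095375776291), 83.00016784667969) 0.1137643774833024
side flask ((0.5204220414161682, -0.11573956906795502), (0.2958149313926697, 0.15997926890850067), 81.30030822753906) 0.03708583780563089
```

View pics/z1.png

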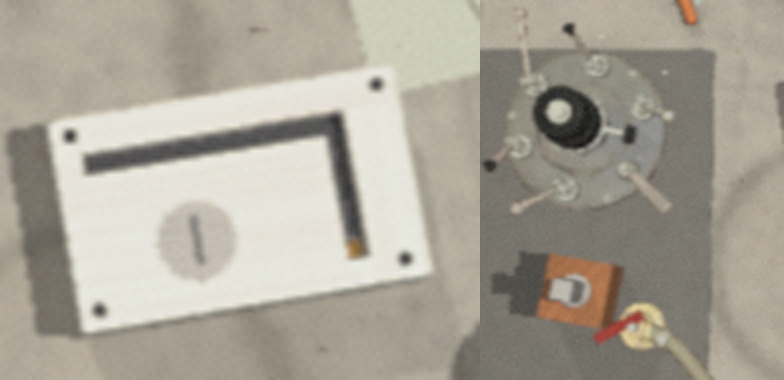

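View pics/z2.png

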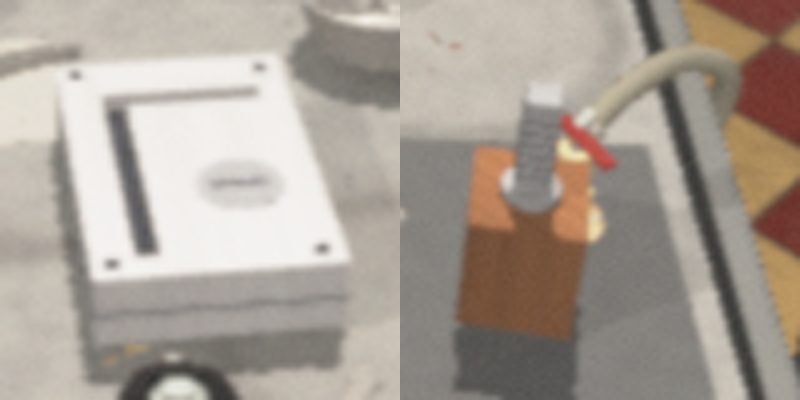

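```bash
python3 - <<'E'
import numpy as np,cv2
from h import proj
np.set_printoptions(precision=4,suppress=True)
T=dict(np.load('top0.npz'));S=dict(np.load('side0.npz'))
# max-height map from both clouds around stand 
for n,D in(('T',T),('S',S)):
    w=D['w'].reshape(-1,3)
    print(n,'rows x .30...50 step .02; cols y .30...08')
    for x in np.arange(.50,.28,-.02):
        r=[]
        for y in np.arange(.30,.07,-.02):
            m=(abs(w[:,0]-x)<.01)&(abs(w[:,1]-y)<.01)
            r.append(int(1000*np.nanmax(w[m,2])) if m.sum() else -99)
        print('%.2f'%x,r)
# groove fit, both cams
def T2(p,q): 
    c,s=np.cos(p[2]),np.sin(p[2]); q=np.atleast_2d(q)
    return np.c_[p[0]+c*q[:,0]-s*q[:,1],p[1]+s*q[:,0]+c*q[:,1]]
from scipy.optimize import minimize
def poly(D,p,q,z):
    X=np.c_[T2(p,q),np.full(len(q),z)];return proj(D,X)
gro=np.array([[24,76],[36,76],[36,-61],[-41,-61],[-41,-49],[24,-49]])/1000.
out=np.array([[55,90],[55,-90],[-55,-90],[-55,90]])/1000.
def cost(p,D,g):
    # mean brightness of top-rim band vs outside/groove: maximise contrast
    SS=4
    def mask(pts):
        m=np.zeros(g.shape,np.uint8);cv2.fillPoly(m,[np.round(pts*256).astype(np.int32)],1,shift=8);return m
    o=mask((poly(D,p,out,.038)-x0+.5)*SS-.5); gr=mask((poly(D,p,gro,.038)-x0+.5)*SS-.5)
    top=(o==1)&(gr==0)
    ring=cv2.dilate(o,np.ones((25,25)))-o
    return -(2*g[top].mean()-g[gr==1].mean()-g[ring==1].mean())
for n,D,b in(('T',T,(165,265,255,375)),('S',S,(175,255,235,320))):
    x0=np.array([b[2],b[0]])
    g=cv2.cvtColor(D['color'][b[0]:b[1],b[2]:b[3]],cv2.COLOR_RGB2GRAY).astype(np.float32)
    g=cv2.resize(g,None,fx=4,fy=4,interpolation=cv2.INTER_CUBIC)
    r=minimize(cost,[.528,-.0729,np.radians(10)],args=(D,g),method='Nelder-Mead',options=dict(initial_simplex=np.array([.528,-.0729,.1745])+np.array([[0,0,0],[.006,0,0],[0,.006,0],[0,0,.05]])-.001,xatol=1e-5,fatol=1e-3))
    print(n,r.x[:2],np.degrees(r.x[2]),r.fun)
    im=np.ascontiguousarray(cv2.resize(D['color'][b[0]:b[1],b[2]:b[3],::-1],None,fx=4,fy=4))
    for q in(out,gro): cv2.polylines(im,[np.round((poly(D,r.x,q,.038)-x0+.5)*4-.5).astype(int)],True,(0,0,255),1)
    cv2.imwrite(f'pics/fit{n}.png',im)
E
```

```text
T rows x .30...50 step .02; cols y .30...08
0.50 [6, 79, 86, 49, 123, 126, 83, 58, 22, 5, 5, 2]
0.48 [7, 6, 87, 22, 60, 58, 44, 52, 59, 4, 4, 4]
0.46 [7, 6, 5, 89, 73, 29, 20, 5, 76, 76, 3, 3]
0.44 [4, 5, 4, 5, 5, 4, 6, 5, 5, 5, 4, 5]
0.42 [4, 6, 7, 5, 62, 64, 62, 4, 6, 4, 3, 3]
0.40 [6, 7, 5, 6, 64, 118, 67, 6, 4, 5, 4, 4]
0.38 [4, 7, 6, 5, 63, 118, 66, 64, 65, 6, 5, 3]
0.36 [4, 8, 7, 5, 6, 63, 66, 64, 49, 51, 3, 5]
0.34 [5, 6, 4, 5, 7, 6, 4, 5, 39, 49, 51, 4]
0.32 [7, 6, 6, 5, 4, 5, 5, 5, 5, 46, 53, 53]
0.30 [16, 19, 18, 19, 19, 21, 22, 22, 22, 23, 50, 54]
S rows x .30...50 step .02; cols y .30...08
0.50 [3, 81, 83, 27, 121, 122, 44, 46, 12, 1, 3, 1]
0.48 [2, 83, 84, 21, 61, 53, 44, 50, 58, 2, 2, 0]
0.46 [2, 2, 3, 88, 66, 20, 16, 53, 75, 74, 1, 1]
0.44 [3, 3, 3, 2, 3, 2, 2, 2, 2, 2, 2, 1]
0.42 [2, 2, 3, 3, 60, 61, 60, 2, 2, 3, 1, 0]
0.40 [3, 3, 2, 3, 115, 116, 60, -99, 2, 2, 2, 1]
0.38 [2, 2, 3, 59, 113, 116, 60, 62, 43, -99, 3, 1]
0.36 [3, 3, 3, 2, 58, 60, 62, 63, 47, 46, 0, 0]
0.34 [2, 2, 3, 2, 2, 2, 3, 5, 38, 48, 49, 1]
0.32 [3, 3, 3, 2, 2, 2, 2, 2, 2, 45, 52, 50]
0.30 [15, 16, 16, 18, 18, 19, 20, 20, 21, 22, 51, 51]
T [ 0.5273 -0.0713] 9.863483681340751 -173.72198486328125
S [ 0.5271 -0.0699] 9.374084319304602 -138.74896240234375
```

```bash
python3 - <<'E'
import cv2,numpy as np
a=cv2.imread('pics/fitT.png');b=cv2.imread('pics/fitS.png');print(a.shape,b.shape)
a=cv2.resize(a,(440,400));b=cv2.resize(b,(340,320))
c=np.zeros((400,780,3),np.uint8);c[:,:440]=a;c[:320,440:]=b;cv2.imwrite('pics/fit.png',c)
E
```

```text
(400, 480, 3) (320, 340, 3)
```

View pics/fit.png

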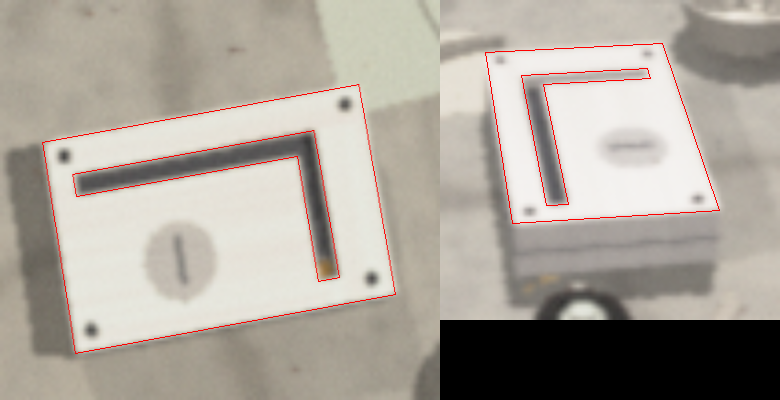

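Request:
send_rows:
  deltas:
    - {"dp":[0.1,-0.2,0],"rotation":[0,0,0.1]}
    - {"dp":[0.2,-0.4,0],"rotation":[0,0,0.2]}
    - {"dp":[0.3,-0.6,0],"rotation":[0,0,0.3]}
    - {"dp":[0.4,-0.8,0],"rotation":[0,0,0.4]}
    - {"dp":[0.5,-1,0],"rotation":[0,0,0.49]}
  fingers: -1

```text
clock: 1.02
position: [0.2952, 0.4038, 0.2237]
ee_rot: [0.0, 0.086, 0.996, 0.0]
contact_force: [0.9, -0.1, 0.3]
width: 0.0855
```

Request:
send_rows:
  deltas:
    - {"dp":[0.1,-0.2,0],"rotation":[0,0,0]}
    - {"dp":[0.2,-0.4,0],"rotation":[0,0,0]}
    - {"dp":[0.3,-0.6,0],"rotation":[0,0,0]}
    - {"dp":[0.4,-0.8,0],"rotation":[0,0,0]}
    - {"dp":[0.5,-1,0],"rotation":[0,0,0]}

```text
clock: 1.43
position: [0.3553, 0.2837, 0.2238]
ee_rot: [0.0, 0.088, 0.996, 0.0]
contact_force: [0.5, 0.5, -0.2]
width: 0.0856
```

Request:
send_rows:
  deltas:
    - {"dp":[0.1,-0.2,0],"rotation":[0,0,0]}
    - {"dp":[0.2,-0.4,0],"rotation":[0,0,0]}
    - {"dp":[0.32,-0.69,0],"rotation":[0,0,0]}
    - {"dp":[0.32,-0.69,0],"rotation":[0,0,0]}
    - {"dp":[0.32,-0.69,0],"rotation":[0,0,0]}
    - {"dp":[0.32,-0.69,0],"rotation":[0,0,0]}

```text
clock: 1.93
position: [0.3932, 0.2022, 0.2237]
ee_rot: [-0.0, 0.088, 0.996, 0.0]
contact_force: [-0.6, 0.5, 0.9]
width: 0.0854
```

```bash
python3 - <<'E'
from h import *
np.set_printoptions(precision=4,suppress=True)
from scipy.spatial.transform import Rotation as Ro
s=monitor.get_state();q=s['ee_rot'];R=Ro.from_quat([q[1],q[2],q[3],q[0]]).as_matrix()
print(s['clock'],s['position'],'jawang',np.degrees(np.arctan2(R[1,1],R[0,1])),R[:,2],s['contact_force'])
T=cam('top','t1.png');S=cam('side','s1.png')
cv2.imwrite('pics/c1.png',np.hstack([cv2.resize(T['color'][200:320,120:240,::-1],(400,400)),cv2.resize(S['color'][150:330,270:450,::-1],(400,400))]))
E
```

```text
1.9333 [0.3932 0.2022 0.2237] jawang 79.86395507990123 [-0.0002  0.0009 -1.    ] [-0.5841  0.5357  0.8892]
```

View pics/c1.png

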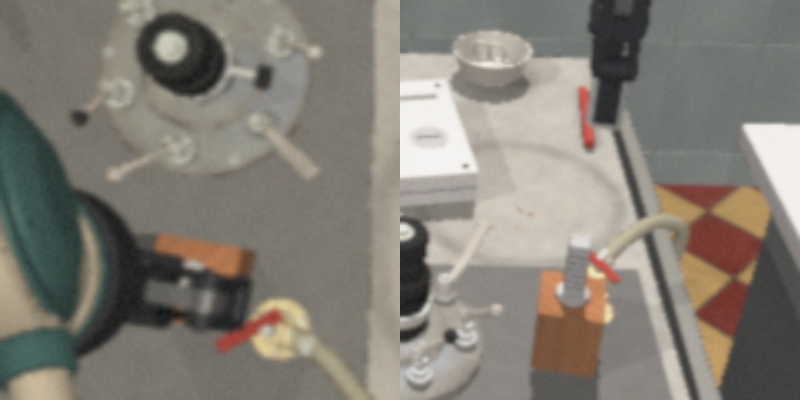

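Request:
send_rows:
  deltas:
    - {"dp":[0,0,-0.2],"rotation":[0,0,0]}
    - {"dp":[0,-0.01,-0.4],"rotation":[0,0,0]}
    - {"dp":[0,-0.01,-0.6],"rotation":[0,0,0]}
    - {"dp":[0,-0.01,-0.75],"rotation":[0,0,0]}
    - {"dp":[0,-0.01,-0.85],"rotation":[0,0,0]}
    - {"dp":[0,-0.01,-0.85],"rotation":[0,0,0]}
    - {"dp":[0,-0.01,-0.85],"rotation":[0,0,0]}

```text
clock: 2.62
position: [0.3926, 0.2018, 0.1214]
ee_rot: [-0.001, 0.087, 0.996, -0.0]
contact_force: [0.2, 0.1, 0.5]
width: 0.0851
```

```bash
python3 - <<'E'
from h import *
s=monitor.get_state();print(s['clock'],s['position'],s['contact_force'])
S=cam('side')
cv2.imwrite('pics/c2.png',cv2.resize(S['color'][200:330,290:420,::-1],(520,520)))
T=cam('top')
cv2.imwrite('pics/c3.png',cv2.resize(T['color'][200:320,120:240,::-1],(520,520)))
E
```

```text
2.6167 [0.3925838  0.20177062 0.121373  ] [0.17975479 0.0676851  0.48753314]
```

View pics/c2.png

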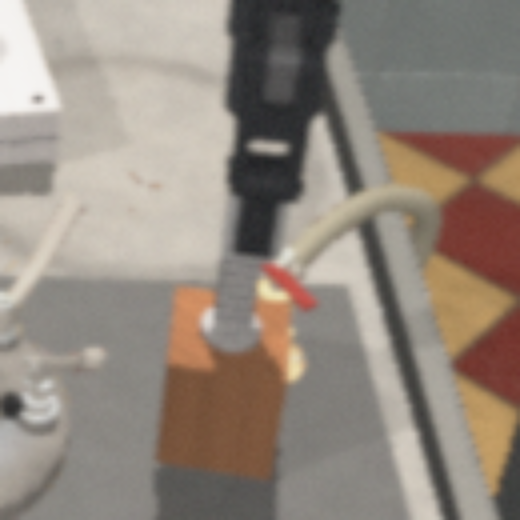

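Request:
send_rows:
  deltas:
    - {"dp":[0.01,0,-0.1],"rotation":[0,0,0]}
    - {"dp":[0.01,0,-0.2],"rotation":[0,0,0]}
    - {"dp":[0.01,0,-0.27],"rotation":[0,0,0]}
    - {"dp":[0.01,0,-0.285],"rotation":[0,0,0]}
    - {"dp":[0.01,0,-0.285],"rotation":[0,0,0]}
    - {"dp":[0.01,0,-0.285],"rotation":[0,0,0]}

```text
clock: 3.22
position: [0.395, 0.2011, 0.088]
ee_rot: [0.0, 0.088, 0.996, 0.0]
contact_force: [0.1, -1.2, 0.4]
width: 0.0855
```

Request:
send_rows:
  deltas:
    - {"dp":[0,0,0],"rotation":[0,0,0]}
    - {"dp":[0,0,0],"rotation":[0,0,0]}
    - {"dp":[0,0,0],"rotation":[0,0,0]}
    - {"dp":[0,0,0],"rotation":[0,0,0]}
    - {"dp":[0,0,0],"rotation":[0,0,0]}
    - {"dp":[0,0,0],"rotation":[0,0,0]}
    - {"dp":[0,0,0],"rotation":[0,0,0]}
    - {"dp":[0,0,0],"rotation":[0,0,0]}
    - {"dp":[0,0,0],"rotation":[0,0,0]}
    - {"dp":[0,0,0],"rotation":[0,0,0]}
    - {"dp":[0,0,0],"rotation":[0,0,0]}
    - {"dp":[0,0,0],"rotation":[0,0,0]}
  fingers: 1
  grip_force: 60

```text
clock: 4.22
position: [0.3946, 0.2009, 0.0876]
ee_rot: [0.0, 0.088, 0.996, 0.0]
contact_force: [-0.8, -0.1, 3.7]
width: 0.0145
```

```bash
python3 - <<'E'
from h import *
s=monitor.get_state();print(s['clock'],s['position'],s['contact_force'],s['width'])
S=cam('side')
cv2.imwrite('pics/c4.png',cv2.resize(S['color'][200:330,290:420,::-1],(520,520)))
E
```

```text
4.2167 [0.39463751 0.20090161 0.08762511] [-0.82299928 -0.07451116  3.6512165 ] 0.014546483376220208
```

View pics/c4.png

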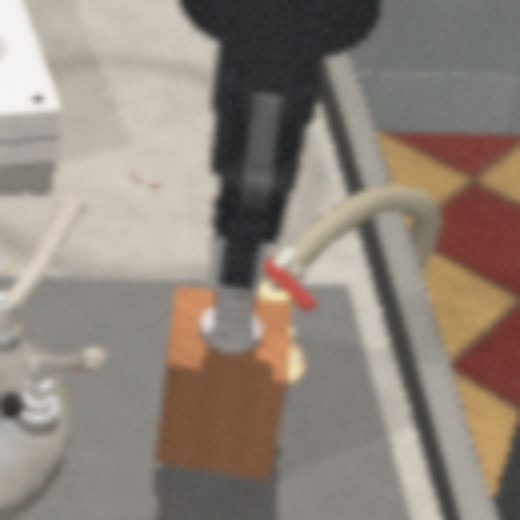

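Request:
send_rows:
  deltas:
    - {"dp":[0,0,0.05],"rotation":[0,0,0]}
    - {"dp":[0,0,0.12],"rotation":[0,0,0]}
    - {"dp":[0,0,0.22],"rotation":[0,0,0]}
    - {"dp":[0,0,0.35],"rotation":[0,0,0]}
    - {"dp":[0,0,0.5],"rotation":[0,0,0]}
    - {"dp":[0,0,0.65],"rotation":[0,0,0]}
    - {"dp":[0,0,0.8],"rotation":[0,0,0]}
    - {"dp":[0,0,0.8],"rotation":[0,0,0]}
    - {"dp":[0,0,0.8],"rotation":[0,0,0]}
  grip_force: 80

```text
clock: 5.02
position: [0.3951, 0.2011, 0.1843]
ee_rot: [0.001, 0.088, 0.996, 0.001]
contact_force: [0.2, -0.1, -0.9]
width: 0.0144
```

```bash
python3 - <<'E'
from h import *
s=monitor.get_state();print(s['clock'],s['position'],s['contact_force'],s['width'])
S=cam('side')
cv2.imwrite('pics/c5.png',cv2.resize(S['color'][170:300,290:420,::-1],(520,520)))
c,sn=np.cos(np.radians(9.7)),np.sin(np.radians(9.7))
for q in((30,68),(30,70),(30,-55),(0,-55),(-35,-55)):
    x,y=np.array(q)/1000;print(q,.5272+c*x-sn*y,-.0706+sn*x+c*y)
E
```

```text
5.0167 [0.39505434 0.20106072 0.18428669] [ 0.21603811 -0.05624086 -0.94017556] 0.014357457136899638
(30, 68) 0.5453138262622454 0.0014825172849921298
(30, 70) 0.5449768475031155 0.003453924223169827
(30, -55) 0.5660380199487407 -0.11975900941293686
(0, -55) 0.5364669158760751 -0.12481369079988694
(-35, -55) 0.5019672944579653 -0.13071081908466203
```

View pics/c5.png

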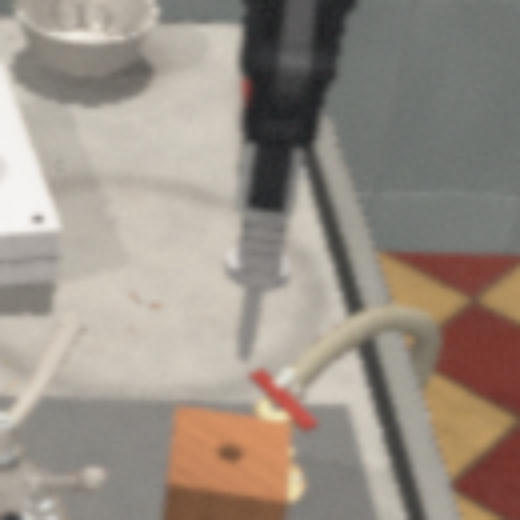

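```bash
python3 - <<'E'
from h import *
np.set_printoptions(precision=4,suppress=True)
S=cam('side');w=cloud(S)
cv2.imwrite('pics/c6.png',cv2.resize(S['color'][195:270,335:385,::-1],(400,600),interpolation=cv2.INTER_CUBIC))
for v in range(205,264,3):
    print(v,[tuple((1000*w[v,u]).round().astype(int)) if np.isfinite(w[v,u,0]) else None for u in (352,354,356,358,361)])
print(proj(S,[[.395,.201,z] for z in(.112,.157,.162,.165,.212)]))
E
```

```text
205 [(np.int64(411), np.int64(239), np.int64(239)), (np.int64(408), np.int64(238), np.int64(239)), (np.int64(405), np.int64(238), np.int64(239)), (np.int64(403), np.int64(239), np.int64(240)), (np.int64(399), np.int64(239), np.int64(240))]
208 [(np.int64(405), np.int64(214), np.int64(219)), (np.int64(404), np.int64(221), np.int64(223)), (np.int64(401), np.int64(221), np.int64(224)), (np.int64(398), np.int64(220), np.int64(223)), (np.int64(394), np.int64(221), np.int64(223))]
211 [(np.int64(405), np.int64(214), np.int64(213)), (np.int64(403), np.int64(221), np.int64(218)), (np.int64(401), np.int64(222), np.int64(219)), (np.int64(397), np.int64(220), np.int64(217)), (np.int64(393), np.int64(222), np.int64(219))]
214 [(np.int64(404), np.int64(214), np.int64(208)), (np.int64(403), np.int64(222), np.int64(214)), (np.int64(400), np.int64(221), np.int64(213)), (np.int64(396), np.int64(220), np.int64(212)), (np.int64(393), np.int64(224), np.int64(215))]
217 [(np.int64(405), np.int64(221), np.int64(207)), (np.int64(402), np.int64(220), np.int64(207)), (np.int64(399), np.int64(222), np.int64(2
[... 3001 characters left out ...]
nt64(354), np.int64(55), np.int64(0)), (np.int64(349), np.int64(53), np.int64(-2)), (np.int64(345), np.int64(56), np.int64(1)), (np.int64(339), np.int64(54), np.int64(-1))]
259 [(np.int64(359), np.int64(65), np.int64(-1)), (np.int64(355), np.int64(64), np.int64(-1)), (np.int64(351), np.int64(65), np.int64(-1)), (np.int64(347), np.int64(65), np.int64(0)), (np.int64(340), np.int64(62), np.int64(-2))]
262 [(np.int64(360), np.int64(74), np.int64(-1)), (np.int64(374), np.int64(149), np.int64(61)), (np.int64(352), np.int64(74), np.int64(-1)), None, (np.int64(357), np.int64(132), np.int64(48))]
[[349.2652 258.6935]
 [352.647  236.6774]
 [353.0389 234.1262]
 [353.2756 232.5849]
 [357.1508 207.3566]]
```

View pics/c6.png

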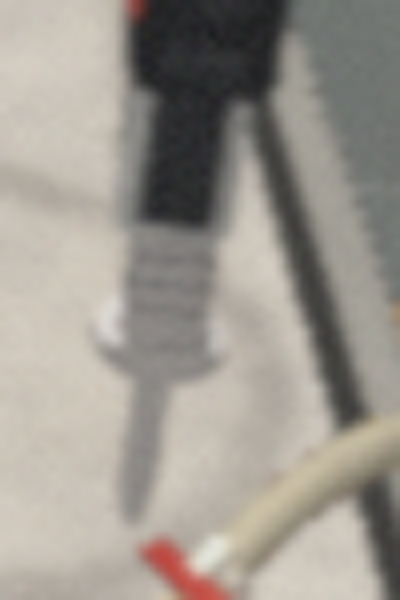

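```bash
python3 - <<'E'
from h import *
np.set_printoptions(precision=4,suppress=True)
S=cam('side')
R=cv2.Rodrigues(np.array(S['rvec'],float))[0];C=-R.T@np.array(S['tvec']).reshape(3);Ki=np.linalg.inv(S['mtx'])
def at(u,v,y):
    d=R.T@(Ki@[u,v,1]);return C+d*(y-C[1])/d[1]
for u,v,ys,tcp in((361,203,(.245,.26),.2237),(354,264,(.245,.26),.1214),(350,272,(.209,.221),.0876),(355,222,(.209,.221),.1843)):
    for y in ys: print(v,'y',y,at(u,v,y),'minus tcp',at(u,v,y)[2]-tcp)
T=cam('top');cv2.imwrite('pics/c7.png',cv2.resize(T['color'][200:320,120:240,::-1],(520,520)))
w=cloud(S)
im=S['color']
cv2.imwrite('pics/c8.png',cv2.resize(im[60:280,290:450,::-1],(436,600),interpolation=cv2.INTER_CUBIC))
E
```

```text
203 y 0.245 [0.4005 0.245  0.247 ] minus tcp 0.02330851520739685
203 y 0.26 [0.404  0.26   0.2563] minus tcp 0.03255014927072941
264 y 0.245 [0.3964 0.245  0.1381] minus tcp 0.016718430411450616
264 y 0.26 [0.4    0.26   0.1508] minus tcp 0.029377688111397862
272 y 0.209 [0.3922 0.209  0.0903] minus tcp 0.002689685756262619
272 y 0.221 [0.395  0.221  0.1008] minus tcp 0.01322446708073656
222 y 0.209 [0.3966 0.209  0.1907] minus tcp 0.006359660348565305
222 y 0.221 [0.3993 0.221  0.1989] minus tcp 0.01455080979462689
```

View pics/c8.png

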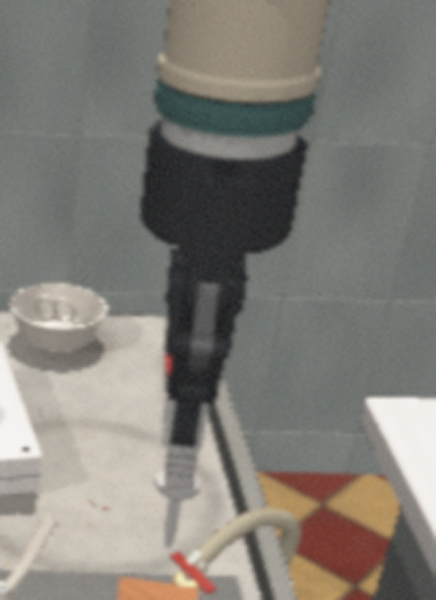

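View pics/c7.png

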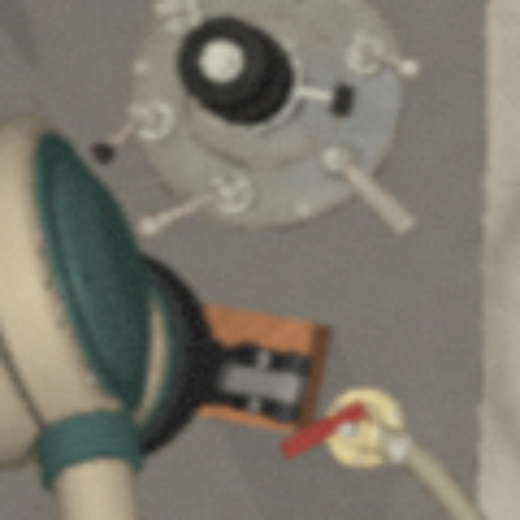

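Request:
send_rows:
  deltas:
    - {"dp":[0.03,-0.1,0],"rotation":[0,0,0]}
    - {"dp":[0.08,-0.3,0],"rotation":[0,0,0]}
    - {"dp":[0.14,-0.5,0],"rotation":[0,0,0]}
    - {"dp":[0.2,-0.7,0],"rotation":[0,0,0]}
    - {"dp":[0.25,-0.85,0],"rotation":[0,0,0]}
    - {"dp":[0.3,-1,0],"rotation":[0,0,0]}
  grip_force: 100

```text
clock: 5.72
position: [0.4301, 0.0797, 0.1824]
ee_rot: [-0.001, 0.088, 0.996, -0.0]
contact_force: [-0.8, 0.1, -0.8]
width: 0.0137
```

Request:
send_rows:
  deltas:
    - {"dp":[0.1,-0.1,0],"rotation":[0,0,0]}
    - {"dp":[0.3,-0.25,0],"rotation":[0,0,0]}
    - {"dp":[0.5,-0.4,0],"rotation":[0,0,0]}
    - {"dp":[0.7,-0.5,0],"rotation":[0,0,0]}
    - {"dp":[0.85,-0.6,-0.1],"rotation":[0,0,0]}
    - {"dp":[0.95,-0.65,-0.2],"rotation":[0,0,0]}
    - {"dp":[0.98,-0.66,-0.3],"rotation":[0,0,0]}
    - {"dp":[0.98,-0.66,-0.3],"rotation":[0,0,0]}
    - {"dp":[0.98,-0.66,-0.3],"rotation":[0,0,0]}

```text
clock: 6.47
position: [0.5469, 0.0017, 0.1458]
ee_rot: [-0.002, 0.088, 0.996, 0.0]
contact_force: [-0.6, -0.3, -0.2]
width: 0.0137
```

```bash
cat > look.py <<'E'
from h import *
import sys
np.set_printoptions(precision=4,suppress=True)
s=monitor.get_state();print(s['clock'],s['position'],s['contact_force'],s['width'])
tl=float(sys.argv[2]) # tcp->tip z
a=np.array(s['position']);n=sys.argv[1]
F=np.array([.5272,-.0706]);c,sn=np.cos(np.radians(9.7)),np.sin(np.radians(9.7))
d=a[:2]+[-.002,-.0005]-F;print('tip in flask est',c*d[0]+sn*d[1],-sn*d[0]+c*d[1],a[2]-tl)
out=[]
for nm,b in(('top',(150,270,250,390)),('side',(150,260,215,325))):
    p=cam(nm);k=400/(b[1]-b[0])
    im=np.ascontiguousarray(cv2.resize(p['color'][b[0]:b[1],b[2]:b[3],::-1],None,fx=k,fy=k,interpolation=cv2.INTER_CUBIC)[:400,:400])
    def P(X): return tuple(np.round((proj(p,X)[0]-[b[2],b[0]]+.5)*k-.5).astype(int).tolist())
    g=[[30,70],[30,-55],[-35,-55]]
    W=[[F[0]+(c*x-sn*y)/1000,F[1]+(sn*x+c*y)/1000,.028] for x,y in g]
    for i in(0,1): cv2.line(im,P(W[i]),P(W[i+1]),(0,0,255),1)
    cv2.circle(im,P([a[0]-.002,a[1]-.0005,a[2]-tl]),4,(255,0,0),1)
    out.append(im)
cv2.imwrite('pics/'+n,np.hstack(out))
E
python3 look.py d1.png .0726
```

```text
6.4667 [0.5469 0.0017 0.1458] [-0.5912 -0.3009 -0.1816] 0.013725175962654127
tip in flask est 0.02954177334418194 0.06782930894333315 0.07317171909623829
```

View pics/d1.png

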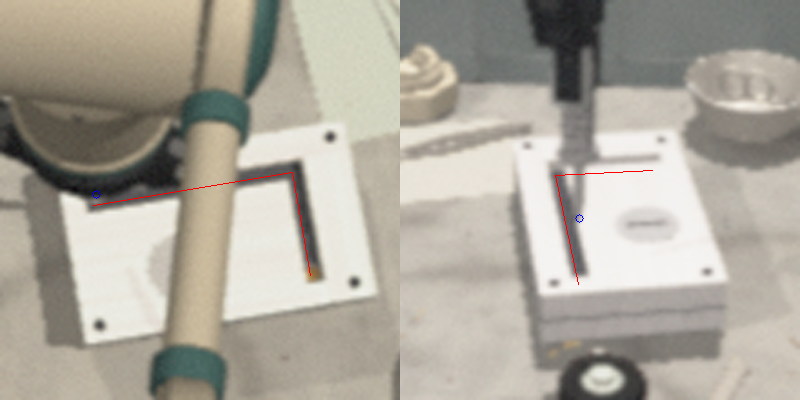

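Request:
send_rows:
  deltas:
    - {"dp":[0,0,-0.07],"rotation":[0,0,0]}
    - {"dp":[0,0,-0.14],"rotation":[0,0,0]}
    - {"dp":[0,0,-0.21],"rotation":[0,0,0]}
    - {"dp":[0,0,-0.23],"rotation":[0,0,0]}
    - {"dp":[0,0,-0.23],"rotation":[0,0,0]}
    - {"dp":[0,0,-0.23],"rotation":[0,0,0]}
    - {"dp":[0,0,-0.23],"rotation":[0,0,0]}

```text
clock: 7.15
position: [0.5484, 0.0017, 0.12]
ee_rot: [0.0, 0.088, 0.996, 0.0]
contact_force: [-0.4, -0.3, -0.7]
width: 0.0137
```

```bash
python3 look.py d2.png .0726; python3 - <<'E'
from h import *
S=cam('side');cv2.imwrite('pics/d3.png',cv2.resize(S['color'][175:245,240:310,::-1],(560,560),interpolation=cv2.INTER_CUBIC))
E
```

```text
7.15 [0.5484 0.0017 0.12  ] [-0.3614 -0.3212 -0.7072] 0.013671266346474073
tip in flask est 0.030992166784260193 0.06751052541270555 0.04744540595755474
```

View pics/d3.png

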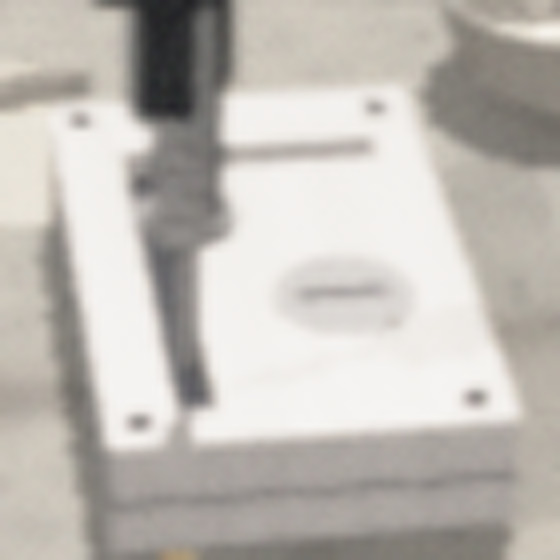

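```bash
python3 - <<'E'
from h import *
S=cam('side');im=np.ascontiguousarray(cv2.resize(S['color'][200:240,245:285,::-1],(600,600),interpolation=cv2.INTER_CUBIC))
P=lambda X:(proj(S,X)-[245,200]+.5)*15-.5
print('tip',P([[.546,.0012,.047]]),P([[.546,.0012,.06]]))
F=np.array([.5272,-.0706]);c,sn=np.cos(np.radians(9.7)),np.sin(np.radians(9.7))
g=np.array([[24,76],[36,76],[36,-61],[-41,-61],[-41,-49],[24,-49]])/1000
for z in(.038,.028):
    W=[[F[0]+(c*x-sn*y),F[1]+(sn*x+c*y),z] for x,y in g]; cv2.polylines(im,[P(W).astype(int)],True,(0,0,255) if z>.03 else (0,255,0),1)
cv2.circle(im,tuple(P([[.546,.0012,.047]])[0].astype(int).tolist()),5,(255,0,0),1)
cv2.imwrite('pics/d4.png',im)
E
```

```text
tip [[280.3556798  306.73815811]] [[280.59499532 230.71416683]]
```

View pics/d4.png

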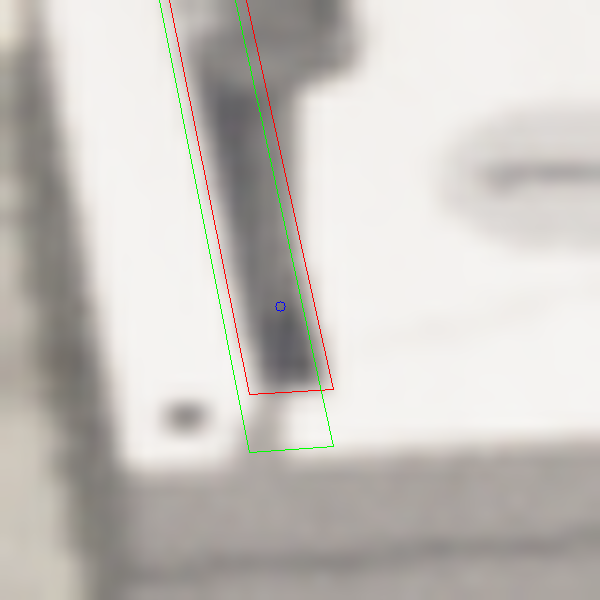

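Request:
send_rows:
  deltas:
    - {"dp":[0,0,-0.02],"rotation":[0,0,0]}
    - {"dp":[0,0,-0.04],"rotation":[0,0,0]}
    - {"dp":[0,0,-0.06],"rotation":[0,0,0]}
    - {"dp":[0,0,-0.08],"rotation":[0,0,0]}
    - {"dp":[0,0,-0.1],"rotation":[0,0,0]}
    - {"dp":[0,0,-0.115],"rotation":[0,0,0]}
    - {"dp":[0,0,-0.13],"rotation":[0,0,0]}
    - {"dp":[0,0,-0.13],"rotation":[0,0,0]}
    - {"dp":[0,0,-0.13],"rotation":[0,0,0]}

```text
clock: 8.1
position: [0.5481, 0.0017, 0.1041]
ee_rot: [-0.0, 0.088, 0.996, 0.0]
contact_force: [-0.4, 0.2, -0.1]
width: 0.0132
```

```bash
cat > f.py <<'E'
from h import *
np.set_printoptions(precision=4,suppress=True)
F=np.array([.5272,-.0706]);c,sn=np.cos(np.radians(9.7)),np.sin(np.radians(9.7))
A=[]
for i in range(3):
    s=monitor.get_state();a=np.array(s['position']);A.append(np.r_[a,s['contact_force']])
    cam('side')
print(s['clock'],np.mean(A,0),s['moment'],s['width'])
d=np.mean(A,0)[:2]+[-.002,-.0005]-F;print('tip in flask est',c*d[0]+sn*d[1],-sn*d[0]+c*d[1],np.mean(A,0)[2]-.0726)
E
python3 f.py
```

```text
8.2 [ 0.5481  0.0017  0.1042 -0.086   0.1499 -0.6115] [-0.0425 -0.0384  0.01  ] 0.013280691338917194
tip in flask est 0.030759112637377323 0.0675426375264701 0.03161346287575169
```

Request:
send_rows:
  deltas:
    - {"dp":[0,0,-0.01],"rotation":[0,0,0]}
    - {"dp":[0,0,-0.02],"rotation":[0,0,0]}
    - {"dp":[0,0,-0.02],"rotation":[0,0,0]}

```text
clock: 8.5
position: [0.5479, 0.0017, 0.1016]
ee_rot: [-0.0, 0.088, 0.996, 0.0]
contact_force: [0.8, 0.2, -1.7]
width: 0.0132
```

Request:
send_rows:
  deltas:
    - {"dp":[0,0,-0.005],"rotation":[0,0,0]}
    - {"dp":[0,0,-0.01],"rotation":[0,0,0]}
    - {"dp":[0,0,-0.01],"rotation":[0,0,0]}

```text
clock: 8.75
position: [0.5482, 0.0017, 0.1006]
ee_rot: [0.0, 0.088, 0.996, 0.0]
contact_force: [-0.1, 0.7, -1.0]
width: 0.013
```

```bash
python3 f.py; python3 - <<'E'
from h import *
S=cam('side');im=np.ascontiguousarray(cv2.resize(S['color'][180:240,235:295,::-1],(600,600),interpolation=cv2.INTER_CUBIC))
cv2.imwrite('pics/d5.png',im)
E
```

```text
8.85 [ 0.5481  0.0017  0.1007 -0.3347  0.2326 -1.1506] [-0.0555  0.0664  0.016 ] 0.013617920194002816
tip in flask est 0.030763352950011476 0.06755278074034363 0.02807754918616051
```

View pics/d5.png

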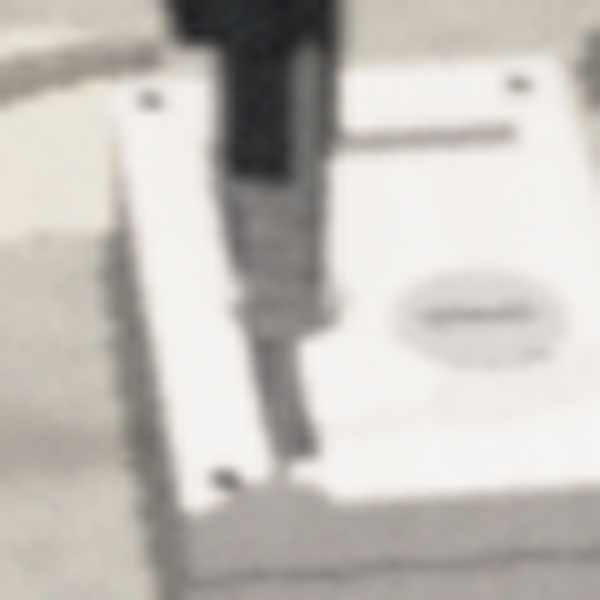

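Request:
send_rows:
  deltas:
    - {"dp":[0,0,-0.005],"rotation":[0,0,0]}
    - {"dp":[0,0,-0.01],"rotation":[0,0,0]}
    - {"dp":[0,0,-0.01],"rotation":[0,0,0]}

```text
clock: 9.2
position: [0.5484, 0.0016, 0.1001]
ee_rot: [0.0, 0.088, 0.996, 0.0]
contact_force: [-1.2, 0.3, 4.7]
width: 0.0136
```

```bash
python3 f.py
```

```text
9.3 [ 0.5484  0.0016  0.1001 -1.1844  0.6246  5.0315] [ 0.0032  0.241  -0.0246] 0.013388844012021277
tip in flask est 0.031025467115049325 0.06747431380802671 0.027528809481774316
```

Request:
send_rows:
  deltas:
    - {"dp":[0.002,-0.012,0.005],"rotation":[0,0,0]}
    - {"dp":[0.006,-0.036,0.005],"rotation":[0,0,0]}
    - {"dp":[0.01,-0.061,0.005],"rotation":[0,0,0]}
    - {"dp":[0.0146,-0.0856,0.005],"rotation":[0,0,0]}
    - {"dp":[0.0188,-0.11,0.005],"rotation":[0,0,0]}
    - {"dp":[0.023,-0.135,0.005],"rotation":[0,0,0]}
    - {"dp":[0.0272,-0.159,0.005],"rotation":[0,0,0]}
    - {"dp":[0.0314,-0.184,0.005],"rotation":[0,0,0]}
    - {"dp":[0.0356,-0.208,0.005],"rotation":[0,0,0]}
    - {"dp":[0.04,-0.233,0.005],"rotation":[0,0,0]}
    - {"dp":[0.044,-0.258,0.005],"rotation":[0,0,0]}
    - {"dp":[0.048,-0.282,0.005],"rotation":[0,0,0]}

```text
clock: 10.35
position: [0.5539, -0.0323, 0.1001]
ee_rot: [-0.0, 0.088, 0.996, 0.0]
contact_force: [-0.7, 2.9, 4.2]
width: 0.0136
```

```bash
python3 f.py
```

```text
10.45 [ 0.554  -0.033   0.1001 -0.9406  0.9051  4.4485] [0.0016 0.0682 0.0239] 0.013429463527819801
tip in flask est 0.030745903199997482 0.03239703239301556 0.027545482734786228
```

Request:
send_rows:
  deltas:
    - {"dp":[0.002,-0.012,0.003],"rotation":[0,0,0]}
    - {"dp":[0.006,-0.036,0.003],"rotation":[0,0,0]}
    - {"dp":[0.01,-0.061,0.003],"rotation":[0,0,0]}
    - {"dp":[0.0146,-0.0856,0.003],"rotation":[0,0,0]}
    - {"dp":[0.0188,-0.11,0.003],"rotation":[0,0,0]}
    - {"dp":[0.023,-0.135,0.003],"rotation":[0,0,0]}
    - {"dp":[0.0272,-0.159,0.003],"rotation":[0,0,0]}
    - {"dp":[0.0314,-0.184,0.003],"rotation":[0,0,0]}
    - {"dp":[0.0356,-0.208,0.003],"rotation":[0,0,0]}
    - {"dp":[0.04,-0.233,0.003],"rotation":[0,0,0]}
    - {"dp":[0.044,-0.258,0.003],"rotation":[0,0,0]}
    - {"dp":[0.048,-0.282,0.003],"rotation":[0,0,0]}

```text
clock: 11.5
position: [0.5596, -0.0664, 0.1003]
ee_rot: [-0.0, 0.088, 0.996, -0.0]
contact_force: [-0.5, 2.1, 3.3]
width: 0.0135
```

```bash
python3 f.py
```

```text
11.6 [ 0.5598 -0.067   0.1004 -0.4157  0.1474  2.7973] [-0.1964  0.1275  0.0096] 0.013533389537754799
tip in flask est 0.030659367746908858 -0.002063536232221869 0.027755639484304248
```

Request:
send_rows:
  deltas:
    - {"dp":[0.002,-0.012,0.001],"rotation":[0,0,0]}
    - {"dp":[0.006,-0.036,0.001],"rotation":[0,0,0]}
    - {"dp":[0.01,-0.061,0.001],"rotation":[0,0,0]}
    - {"dp":[0.0146,-0.0856,0.001],"rotation":[0,0,0]}
    - {"dp":[0.0188,-0.11,0.001],"rotation":[0,0,0]}
    - {"dp":[0.023,-0.135,0.001],"rotation":[0,0,0]}
    - {"dp":[0.0272,-0.159,0.001],"rotation":[0,0,0]}
    - {"dp":[0.0314,-0.184,0.001],"rotation":[0,0,0]}
    - {"dp":[0.0356,-0.208,0.001],"rotation":[0,0,0]}
    - {"dp":[0.04,-0.233,0.001],"rotation":[0,0,0]}
    - {"dp":[0.044,-0.258,0.001],"rotation":[0,0,0]}
    - {"dp":[0.048,-0.282,0.001],"rotation":[0,0,0]}

```text
clock: 12.65
position: [0.5654, -0.1002, 0.1005]
ee_rot: [-0.0, 0.088, 0.996, 0.0]
contact_force: [-0.9, 0.8, 2.2]
width: 0.0131
```

```bash
python3 f.py; python3 look.py e1.png .0723
```

```text
12.75 [ 0.5655 -0.1007  0.1005 -0.3129 -0.6339  2.0081] [-0.1637  0.0373 -0.0508] 0.013647069499712977
tip in flask est 0.030646971353372444 -0.03628527290909077 0.027894276950211558
12.8 [ 0.5655 -0.1009  0.1005] [ 0.1401 -1.0668  1.7587] 0.01337725390134672
tip in flask est 0.030628365142992664 -0.03644706715726041 0.02821288944885235
```

View pics/e1.png

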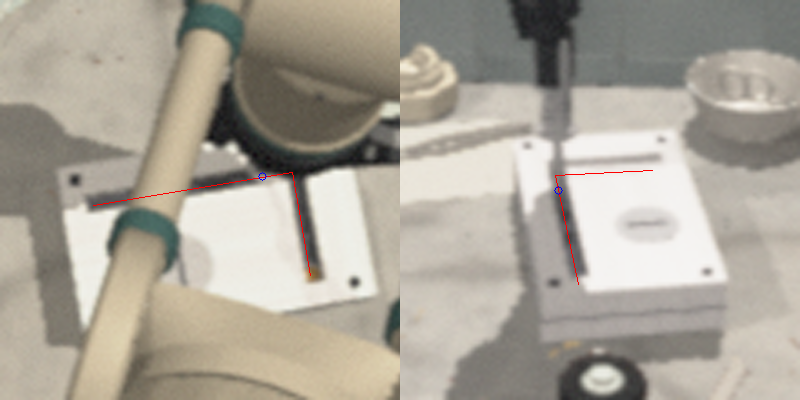

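Request:
send_rows:
  deltas:
    - {"dp":[0.002,-0.012,0],"rotation":[0,0,0]}
    - {"dp":[0.006,-0.036,0],"rotation":[0,0,0]}
    - {"dp":[0.01,-0.061,0],"rotation":[0,0,0]}
    - {"dp":[0.0146,-0.0856,0],"rotation":[0,0,0]}
    - {"dp":[0.0188,-0.11,0],"rotation":[0,0,0]}
    - {"dp":[0.023,-0.135,0],"rotation":[0,0,0]}
    - {"dp":[0.024,-0.15,0],"rotation":[0,0,0]}
    - {"dp":[0.024,-0.15,0],"rotation":[0,0,0]}
    - {"dp":[0.024,-0.15,0],"rotation":[0,0,0]}

```text
clock: 13.65
position: [0.5684, -0.1186, 0.1005]
ee_rot: [0.0, 0.088, 0.996, -0.0]
contact_force: [0.2, -0.9, 1.5]
width: 0.0137
```

```bash
python3 f.py; python3 look.py e2.png .0723
```

```text
13.75 [ 0.5684 -0.1185  0.1005  0.0791 -0.8944  1.0653] [-0.2121 -0.0096  0.0573] 0.013493913714898612
tip in flask est 0.030475838649300938 -0.0542930435912134 0.027936144341457234
13.8 [ 0.5684 -0.1184  0.1006] [ 0.0253 -0.9855  2.3274] 0.013621593702608618
tip in flask est 0.030485053003264033 -0.05422055640444683 0.028254275292842954
```

View pics/e2.png

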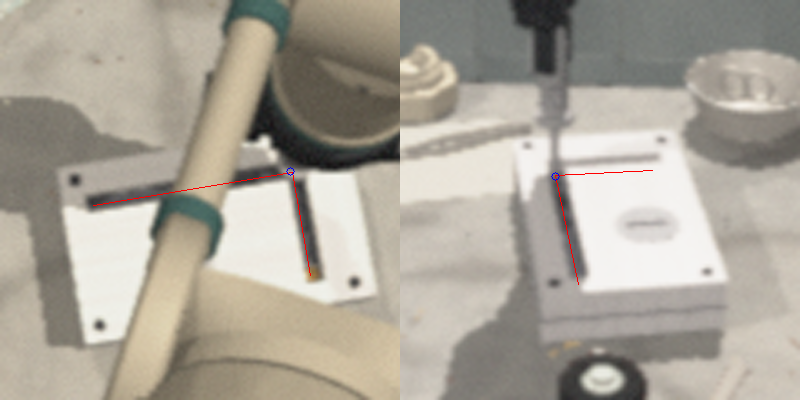

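Request:
send_rows:
  deltas:
    - {"dp":[-0.012,-0.004,0],"rotation":[0,0,0]}
    - {"dp":[-0.036,-0.009,0],"rotation":[0,0,0]}
    - {"dp":[-0.061,-0.013,0],"rotation":[0,0,0]}
    - {"dp":[-0.0856,-0.018,0],"rotation":[0,0,0]}
    - {"dp":[-0.11,-0.022,0],"rotation":[0,0,0]}
    - {"dp":[-0.135,-0.027,0],"rotation":[0,0,0]}
    - {"dp":[-0.159,-0.031,0],"rotation":[0,0,0]}
    - {"dp":[-0.184,-0.035,0],"rotation":[0,0,0]}
    - {"dp":[-0.208,-0.039,0],"rotation":[0,0,0]}
    - {"dp":[-0.233,-0.043,0],"rotation":[0,0,0]}
    - {"dp":[-0.258,-0.047,0],"rotation":[0,0,0]}
    - {"dp":[-0.282,-0.051,0],"rotation":[0,0,0]}

```text
clock: 14.9
position: [0.5342, -0.1241, 0.1006]
ee_rot: [0.0, 0.088, 0.996, 0.0]
contact_force: [0.4, -0.9, 0.6]
width: 0.0137
```

```bash
python3 f.py
```

```text
15.0 [ 0.5337 -0.1241  0.1005 -0.067  -0.7418  1.4727] [-0.1457  0.0358  0.0373] 0.013394875838412573
tip in flask est -0.004647362213034009 -0.05403306325933219 0.027925853052397587
```

Request:
send_rows:
  deltas:
    - {"dp":[-0.012,-0.004,0],"rotation":[0,0,0]}
    - {"dp":[-0.036,-0.009,0],"rotation":[0,0,0]}
    - {"dp":[-0.061,-0.013,0],"rotation":[0,0,0]}
    - {"dp":[-0.0856,-0.018,0],"rotation":[0,0,0]}
    - {"dp":[-0.11,-0.022,0],"rotation":[0,0,0]}
    - {"dp":[-0.135,-0.027,0],"rotation":[0,0,0]}
    - {"dp":[-0.159,-0.032,0],"rotation":[0,0,0]}
    - {"dp":[-0.184,-0.037,0],"rotation":[0,0,0]}
    - {"dp":[-0.208,-0.042,0],"rotation":[0,0,0]}
    - {"dp":[-0.233,-0.047,0],"rotation":[0,0,0]}
    - {"dp":[-0.248,-0.05,0],"rotation":[0,0,0]}
    - {"dp":[-0.248,-0.05,0],"rotation":[0,0,0]}

```text
clock: 16.05
position: [0.5034, -0.1298, 0.1001]
ee_rot: [-0.001, 0.088, 0.996, 0.0]
contact_force: [-0.5, 0.4, -0.9]
width: 0.0134
```

```bash
python3 f.py; python3 look.py e3.png .0723; python3 - <<'E'
from h import *
S=cam('side');im=np.ascontiguousarray(cv2.resize(S['color'][160:220,240:300,::-1],(600,600),interpolation=cv2.INTER_CUBIC))
cv2.imwrite('pics/e4.png',im)
E
```

```text
16.15 [ 0.5038 -0.1299  0.1002 -0.0199  0.0527 -0.87  ] [-0.0106  0.0057  0.0068] 0.013513252425377464
tip in flask est -0.035066192287191475 -0.05463717976941998 0.02755199543273855
16.2 [ 0.5045 -0.13    0.1003] [-0.6693  0.0535 -0.9037] 0.013541783461770044
tip in flask est -0.03445781562451469 -0.054832749214370285 0.028032543303533275
```

View pics/e3.png

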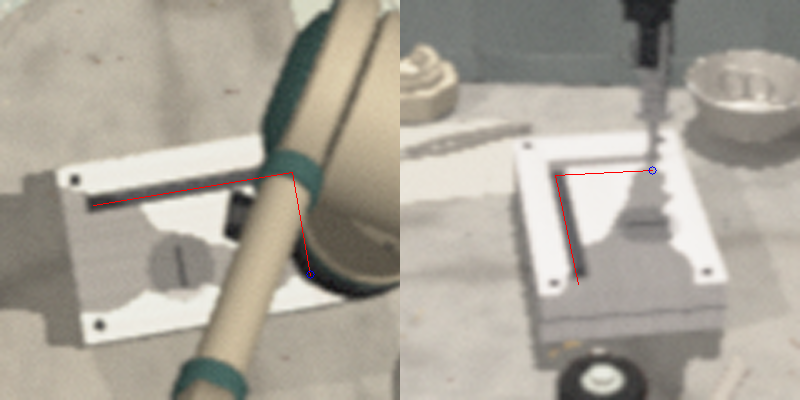

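View pics/e4.png

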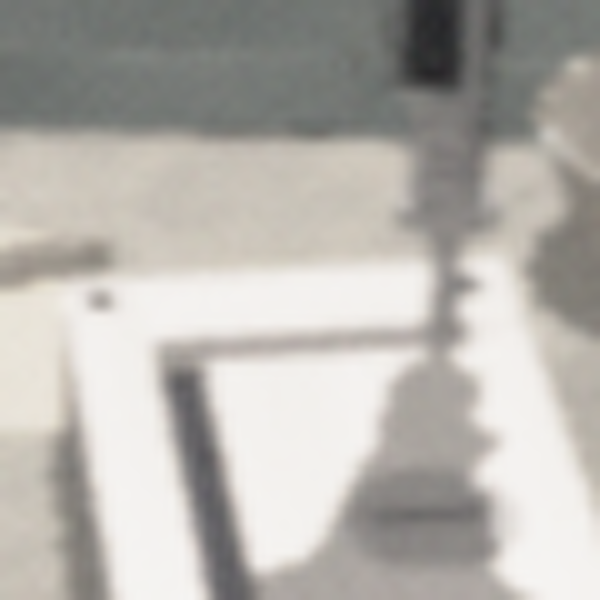

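Request:
send_rows:
  deltas:
    - {"dp":[0,0,-0.006],"rotation":[0,0,0]}
    - {"dp":[0,0,-0.012],"rotation":[0,0,0]}
    - {"dp":[0,0,-0.018],"rotation":[0,0,0]}
    - {"dp":[0,0,-0.024],"rotation":[0,0,0]}
    - {"dp":[0,0,-0.03],"rotation":[0,0,0]}
    - {"dp":[0,0,-0.036],"rotation":[0,0,0]}
    - {"dp":[0,0,-0.036],"rotation":[0,0,0]}
    - {"dp":[0,0,-0.036],"rotation":[0,0,0]}

```text
clock: 17.02
position: [0.5049, -0.1301, 0.0964]
ee_rot: [0.0, 0.088, 0.996, -0.0]
contact_force: [0.3, 1.4, 5.1]
width: 0.0132
```

```bash
python3 f.py
```

```text
17.1167 [ 0.5049 -0.13    0.0964  0.0744  0.5111  4.4486] [0.0954 0.0167 0.0526] 0.01337184740692182
tip in flask est -0.034051816971614524 -0.0549899898606794 0.023806385500378016
```

Request:
send_rows:
  deltas:
    - {"dp":[0,0,-0.006],"rotation":[0,0,0]}
    - {"dp":[0,0,-0.012],"rotation":[0,0,0]}
    - {"dp":[0,0,-0.018],"rotation":[0,0,0]}
    - {"dp":[-0.005,0,-0.024],"rotation":[0,0,0]}
    - {"dp":[-0.005,0,-0.026],"rotation":[0,0,0]}
    - {"dp":[-0.005,0,-0.026],"rotation":[0,0,0]}
    - {"dp":[-0.005,0,-0.026],"rotation":[0,0,0]}
    - {"dp":[-0.005,0,-0.026],"rotation":[0,0,0]}
    - {"dp":[-0.005,0,-0.026],"rotation":[0,0,0]}
    - {"dp":[-0.005,0,-0.026],"rotation":[0,0,0]}

```text
clock: 18.0
position: [0.5047, -0.1301, 0.0935]
ee_rot: [0.001, 0.088, 0.996, -0.0]
contact_force: [-0.1, 0.7, 6.7]
width: 0.0134
```

```bash
python3 f.py; python3 f.py;python3 look.py e5.png .0723
```

```text
18.1 [ 0.5047 -0.1301  0.0935  0.393   0.5514  6.0898] [ 0.1426 -0.0888  0.0203] 0.013355106002469466
tip in flask est -0.03424170206642408 -0.05499600973016 0.020912428641935654
18.25 [ 0.5047 -0.1301  0.0935  0.5748  0.2954  6.108 ] [ 0.1303 -0.0912 -0.0266] 0.013810352675864834
tip in flask est -0.034224307924732154 -0.05498795303354939 0.020918892252989527
18.3 [ 0.5047 -0.1301  0.0935] [-0.344   0.8141  6.9774] 0.013088027081577637
tip in flask est -0.03423738967247244 -0.05499057079634264 0.021232415928049295
```

View pics/e5.png

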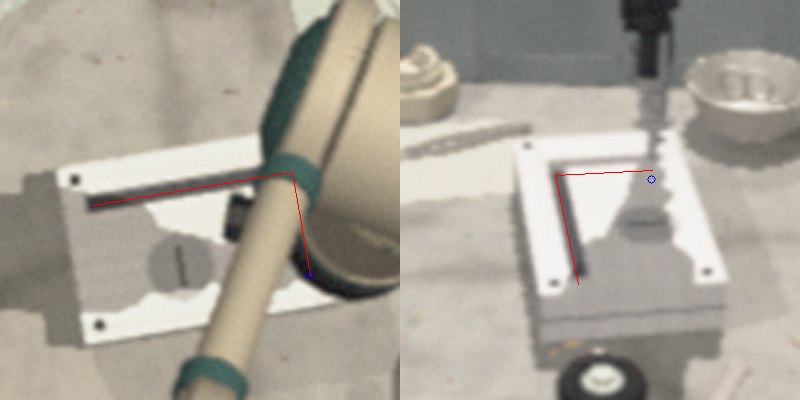

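Request:
send_rows:
  deltas:
    - {"dp":[0,0,-0.003],"rotation":[0,0,0]}
    - {"dp":[0,0,-0.005],"rotation":[0,0,0]}
    - {"dp":[0,0,-0.005],"rotation":[0,0,0]}
    - {"dp":[0,0,-0.005],"rotation":[0,0,0]}
    - {"dp":[0,0,-0.005],"rotation":[0,0,0]}
    - {"dp":[0,0,-0.005],"rotation":[0,0,0]}
    - {"dp":[0,0,-0.005],"rotation":[0,0,0]}
    - {"dp":[0,0,-0.005],"rotation":[0,0,0]}
    - {"dp":[0,0,-0.005],"rotation":[0,0,0]}
    - {"dp":[0,0,-0.005],"rotation":[0,0,0]}

```text
clock: 19.23
position: [0.5047, -0.1301, 0.093]
ee_rot: [0.001, 0.088, 0.996, -0.0]
contact_force: [-0.3, 1.6, 7.4]
width: 0.0133
```

```bash
python3 f.py; python3 f.py; python3 f.py; python3 - <<'E'
from h import *
np.set_printoptions(precision=4,suppress=True)
S=cam('side');w=cloud(S)
im=np.ascontiguousarray(cv2.resize(S['color'][155:205,255:305,::-1],(600,600),interpolation=cv2.INTER_CUBIC))
a=monitor.get_state()['position']
for z,col in((0,(255,0,0)),(.045,(0,255,0)),(.05,(0,255,255)),(.1,(0,0,255))):
    q=(proj(S,[[a[0]-.002,a[1]-.0005,a[2]-.0723+z]])[0]-[255,155]+.5)*12-.5
    cv2.circle(im,tuple(q.astype(int).tolist()),5,col,1)
cv2.imwrite('pics/e6.png',im)
E
```

```text
19.3333 [ 0.5047 -0.1301  0.093  -0.2081  1.3295  7.3183] [ 0.1888  0.0237 -0.0256] 0.013621355744477974
tip in flask est -0.03422376912314705 -0.05499022705540674 0.020388940167832423
19.4833 [ 0.5047 -0.1301  0.093   0.4146  0.3339  7.4854] [ 0.1458 -0.0476  0.0058] 0.013844472008748384
tip in flask est -0.03421712562423493 -0.05499719897938959 0.0204000097194878
19.6333 [ 0.5047 -0.1301  0.093  -0.2981  1.0295  6.2894] [ 0.1531 -0.0225 -0.0192] 0.013812846948905572
tip in flask est -0.03422420225164326 -0.054987766990224896 0.020380901806183918
```

View pics/e6.png

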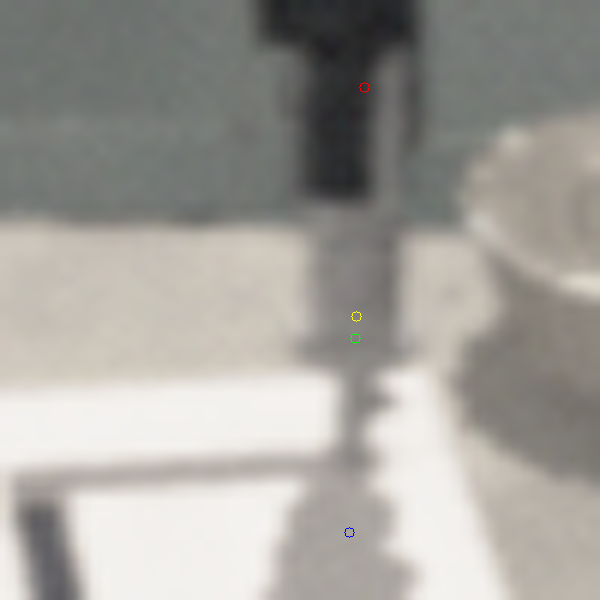

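```bash
python3 -c "
from rig import manip,monitor
print(manip.sign_off());s=monitor.get_state();print(s['clock'],s['position'],s['contact_force'])"
```

```text
the job is handed in; nothing more can be done
None
the job is handed in; nothing more can be done
```

I took the stylus out of its stand and traced the whole groove. I started about 8 mm from the closed end wall, went round the corner and stopped on the vent pin. I then pressed the pin about half-way and handed the job in at about 19.6 s (limit 58 s), with the stylus still gripped at 100 N and pressing. The hand-in gives no verdict.

**Last checks before handing in:**
- **Pin travel:** about 5.9 mm from the contact force (roughly 7.9 N) and about 6.5 mm from the tool height. The two disagree by about 0.6 mm, but both are within the 4–8 mm band. The tool height held steady.
- **Tip position:** estimated within 1 mm of the pin's centre. The stylus looked upright in the side picture.
- **Speed:** about 3.6 cm/s commanded along the groove. Along the long leg the tip pressed the floor with up to about 6 N. I eased it to light contact (about 2–3 N) by the corner, and it stayed light along the short leg.

**What disagreed or was not checked:**
- **Grip height:** in the pictures the fingers hold the stylus about 25 mm above the collar, higher than the stated fingertip distance implies. So they probably don't bear on the collar. I saw no sign of slipping in the force or height readings.
- **Top camera:** the arm hid the pin there, so the final tip position rests on the side camera and the measured tool pose.
- **Bystanders:** I did not measure them afterwards. I saw no contact with any of them.

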